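# Park the bench pin's captive screw

### The arm

A 7-joint arm with a two-finger parallel gripper is mounted at the origin on the work surface. World frame = base frame: x ahead of the robot, y to its left, z up, the work surface at z = 0. Lengths are in mm, angles in rad, forces in N, time in s.
With the tool pointing down it reaches from about 400 to 875 mm from the base axis. Payload 4.4 kg.
Tool frame: the origin (TCP) lies at the very end of the fingers, on their centre line; the grasp point (between the pads) lies 19 mm behind it; z points along the fingers, y is the line along which they close (so a half turn about z gives the same grasp; the last joint's range is limited). The gripper opens to 85 mm and grips with 20 to 120 N. Pads are 22 mm wide; open, the fingers measure 114 mm over their backs; the gripper's body (76 mm by 85 mm) begins 54 mm behind the grasp point. The pads swing forward as they close: fully open they stand 13 mm farther back than shut.
Start: joints at [-1.21, 0.628, 0.038, 1.517, -0.027, 0.996, -0.02], TCP at [269.053, 591.716, 231.313] pointing down, gripper open.
Joint ranges: [-3.06, 3.06], [-0.37, 2.12], [-1.25, 1.32], [0.18, 2.47], [-1.1, 4.24], [0.23, 1.98], [-2.94, 2.94]. Speed limits (rad/s): [2.57, 2.57, 3.14, 3.14, 3.14, 3.14, 3.14].

### API

Orientations are given as [roll, pitch, yaw] about the fixed x, y, z axes, in that order (R = Rz(yaw) Ry(pitch) Rx(roll)).
In Python, from cell import sensors, get_image, camera_params, order gives the robot as it stands.
- The arm moves only by the shell command python3 -m inch 'ROWS' [OPENING]. ROWS is JSON, a list that holds one entry, the list of rows, each a list of 4 numbers: the shift along the tool's x, y, z in cm, then the turn about the tool's z in degrees. A call has 1 to 8 rows; each row is the pose to reach, as a shift and turn from the pose commanded when the call began, along the tool's axes at that moment; what a row does not reach only later rows make up. A row lasts 1/12 s, in which the tool goes at most 41.7 mm and 7.16 degrees, less where a joint would pass 70% of its speed; a pose out of reach is approached as far as the arm can. A call with a gripper value outside its range is refused whole. OPENING is the finger opening in cm, from 0 to 8.54, set as the call begins (- or left out, the last holds). The fingers move at their own pace and stop on an object; the grip force is fixed at half the most. Time passes only in rows, so rows that repeat a pose let the fingers close. It gives the time, the measured TCP pose, the force, the opening and the grip force at its end, in the units of the state.
- sensors.read_state(): the state, without advancing time (a new reading comes with each control period).
- get_image(name): name is "scene" or "top"; returns the picture (384x512x3 uint8, blue, green, red); there is no depth.
- camera_params(name): a dict with "mtx" (3x3 intrinsics, pixels), "D" ([k1, k2, p1, p2, k3] as OpenCV has them; the pictures are not rectified), "rvec" (rotation vector, rad) and "tvec" (3), from world to camera coordinates, as OpenCV has them. Camera axes: x right, y down, z forward; pixel columns grow to the right and rows downward; lengths in mm; the calibration is good to about 2 mm. A picture is of the moment at which its call begins. camera_params takes no time and is no camera call.
- order.finish_job(): hands the job in; it is judged then, once.
The state is a dict: "clock": time; "qpos": joint angles; "qd": joint speeds; "tau": joint torques, N m; "eef_pos": TCP position; "tool_rot": TCP orientation; "force": force on the tool from outside, world axes, zero at the start; "torque": the same for the moment, N m; "width": finger opening in mm; "gripper_force": force on a finger pad.
Only numpy, scipy, OpenCV 4.12 (cv2) and the standard library are available. Lean on these libraries where they do the work, as an engineer would, in place of code of your own. Each camera call takes 0.05 s, during which the arm holds its last target. There are 200 camera calls.

### The job

Release the wooden bench pin so that it can be changed: pull the captive screw of its holder straight up out against its spring, turn it clockwise about a quarter turn while it is up so that its thread takes hold, and let go so that it stays out. Leave the identical screw of the little steel anvil's holder alone.

Things in the scene. Friction and masses are not known exactly. Their poses are not given: they have to be found in the camera images.
- pin_screw (a point): grip point on the upright axis of the captive screw in the iron holder with the V-notched wooden bench pin. Steel bar head 42 mm long (along x), 13 thick, 38 high on a flange 36 mm across; bar top 12 mm above the point, flange top 25 below; starts 92 mm over the bench, bar in line with the wooden tongue. Within 75 mm of the axis nothing else is higher than 60 mm over the bench.
- pin_lift (a joint): how far this screw is pulled up, m: 0 = home, 0.020 = fully out. A spring pulls it down with 4 N (home) to 7 N (out). It cannot turn until it is up about 0.013: lift it 0.015 to 0.020, then turn. Let go unturned, it springs home; once turned, the thread holds it up at about 0.012 to 0.015.
- pin_turn (a joint): how far this screw is turned, rad: 0 = start, grows clockwise seen from above, stop at 1.4 (80 degrees). The thread has hold from about 0.6 on; turning takes about 0.1 N m; it stays where it is left.
- anvil_lift (a joint): how far the other, identical screw, on the holder that carries the little steel anvil with a horn, is pulled up, m: 0 = home. To be left at home.
Mind the look-alikes: they are no part of the job. What is shaped like the part that bears pin_screw but green or orange is not meant.

How it is judged:
By the outcome, as a careful person would: the job done as asked, in the order asked, and still so for the second after the job is handed in, with the robot touching nothing.
It also fails if it takes over 32 s, if anything falls off the work surface, if the arm or the gripper's body presses on something with over 40 N, if the wrist force passes 120 N, or if a joint passes its speed limit or range.

## Working session

There is one attempt and no reset: what is moved stays moved. The work goes in short steps, Python scripts to look and compute and a shell command to move; the robot and the scene stay as the last step left them, time stands still between calls to the robot, and variables do not carry over. Pictures are saved under pics/ and viewed, at most 10 in all, crops included, and the job is handed in when it is done.

```bash
mkdir -p pics; python3 - <<'E'
from cell import sensors,get_image,camera_params
import cv2
for n in("scene","top"):
    cv2.imwrite(f"pics/{n}0.png",get_image(n)); p=camera_params(n); print(n,p)
s=sensors.read_state();print(s["clock"],s["eef_pos"],s["tool_rot"],s["width"],s["force"])
E
```

```text
scene {'mtx': array([[440.0255826 ,   0.        , 254.69534578],
       [  0.        , 440.0255826 , 192.09312678],
       [  0.        ,   0.        ,   1.        ]]), 'D': array([-0.12879454,  0.        ,  0.        ,  0.        ,  0.        ]), 'rvec': array([ 2.00854229,  1.76481403, -0.50395299]), 'tvec': array([ -50.38642337, -316.35225093, 1290.43510213])}
top {'mtx': array([[364.92580742,   0.        , 251.31413831],
       [  0.        , 364.92580742, 194.40434544],
       [  0.        ,   0.        ,   1.        ]]), 'D': array([0.03923588, 0.        , 0.        , 0.        , 0.        ]), 'rvec': array([ 2.15357474, -2.16155933,  0.09027593]), 'tvec': array([ -1.67000677, 411.8358605 , 936.50276645])}
0.1 [268.78343424 591.205939   230.46967219] [-3.13984781e+00  5.54579484e-06  2.71485388e+00] 85.65318217758242 [-0.21803622  0.38580852 -0.28686484]
```

View pics/scene0.png

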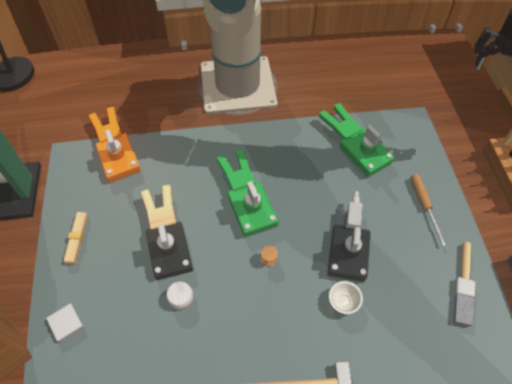

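View pics/top0.png

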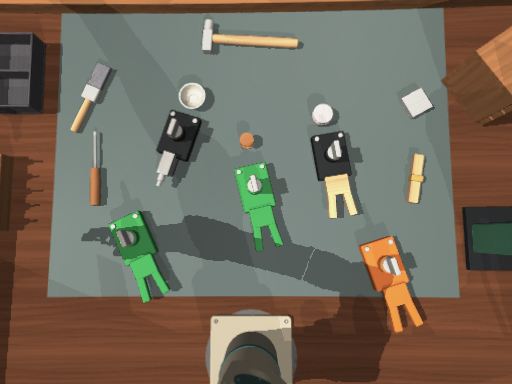

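The wanted holder is the black one with the wooden V-notched pin: screw at about (334,152) in top and (165,238) in scene. The black one at (176,131) in top is the anvil. I'll zoom in on the wanted one.

```bash
python3 - <<'E'
import cv2,numpy as np
a=cv2.imread("pics/top0.png")[120:225,300:370];b=cv2.imread("pics/scene0.png")[180:285,130:200]
f=lambda i:cv2.resize(i,None,fx=5.6,fy=5.6,interpolation=cv2.INTER_CUBIC)
cv2.imwrite("pics/c0.png",np.hstack([f(a),f(b)]))
E
```

```text
(no output)
```

View pics/c0.png

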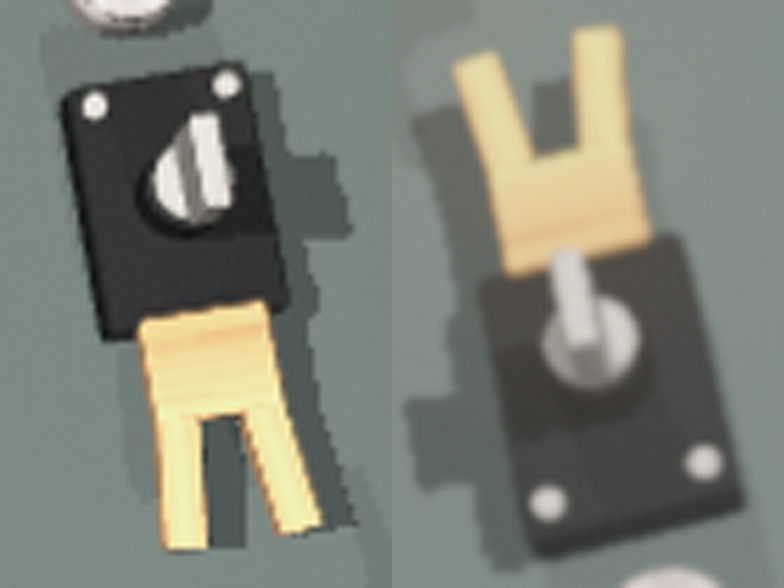

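The crops show the bar's top face: ends at crop (204,115)/(221,207) in top and (566,253)/(584,347) in scene, all at z=104.

```bash
cat > h.py <<'E'
from cell import sensors,get_image,camera_params
import cv2,numpy as np
from scipy.spatial.transform import Rotation as R
def ray(n,uv,z):
    p=camera_params(n);M=cv2.Rodrigues(p["rvec"])[0];x=cv2.undistortPoints(np.array([[uv]],float),p["mtx"],p["D"])[0,0]
    c=-M.T@p["tvec"];d=M.T@np.array([x[0],x[1],1]);return (c+d*(z-c[2])/d[2])
def proj(n,P):
    p=camera_params(n);return cv2.projectPoints(np.array(P,float).reshape(-1,3),p["rvec"],p["tvec"],p["mtx"],p["D"])[0][:,0]
def totool(P):
    s=sensors.read_state();return R.from_euler('xyz',s["tool_rot"]).inv().apply(np.array(P)-s["eef_pos"])
E
python3 - <<'E'
from h import *
t=lambda u,v:(300+u/5.6,120+v/5.6); s=lambda u,v:(130+(u-392)/5.6,180+v/5.6)
for n,f,A,B in(("top",t,(204,115),(221,207)),("scene",s,(566,253),(584,347))):
    a=ray(n,f(*A),104);b=ray(n,f(*B),104);print(n,a,b,(a+b)/2,np.linalg.norm(a-b),np.degrees(np.arctan2(*(b-a)[1::-1])))
# tongue: mid back edge and mid of tips z~?
a=ray("top",t(205,320),45);b=ray("top",t(243,540),45);print(a,b,np.degrees(np.arctan2(*(b-a)[1::-1])))
a=ray("top",t(95,106),45);b=ray("top",t(227,84),45);print(a,b,np.degrees(np.arctan2(*(b-a)[1::-1])))
print(R.from_euler('xyz',sensors.read_state()["tool_rot"]).as_matrix().round(3))
E
```

```text
top [ 533.04945925 -210.98145891  104.        ] [ 492.68012886 -217.22588979  104.        ] [ 512.86479406 -214.10367435  104.        ] 40.849427822647385 -171.20702980871945
scene [ 498.01494956 -214.40604614  104.        ] [ 538.27480243 -208.5804305   104.        ] [ 518.144876   -211.49323832  104.        ] 40.679153767986946 8.233572544371098
[ 452.65668647 -221.77364619   45.        ] [ 352.33451287 -236.04469073   45.        ] -171.90387097849003
[ 552.82227068 -173.90278044   45.        ] [ 562.52168708 -234.57328232   45.        ] -80.91696433750901
[[-0.91   0.414 -0.001]
 [ 0.414  0.91  -0.002]
 [-0.    -0.002 -1.   ]]
```

```bash
python3 -m inch '[[[-37.5,-31.5,0,-33],[-37.5,-31.5,0,-33],[-37.5,-31.5,0,-33],[-37.5,-31.5,0,-33],[-37.5,-31.5,0,-33],[-37.5,-31.5,0,-33],[-37.5,-31.5,0,-33],[-37.5,-31.5,0,-33]]]' 8.5
python3 -c "
from h import *
s=sensors.read_state();print(s['clock'],s['eef_pos'],np.degrees(s['tool_rot']),s['qpos'],totool([515,-213,200]))"
```

```text
clock: 0.77
eef_pos: [413.0, 288.8, 231.1]
tool_rot: [-3.141, -0.0, -2.992]
force: [0.7, -0.3, 0.3]
width: 84.9
gripper_force: 0.0
0.7667 [412.98183378 288.75243861 231.14413894] [-1.79987859e+02 -2.35477132e-02 -1.71448620e+02] [-0.58387767  0.42254914 -0.1148087   1.91561879  0.06502718  0.8074086
  0.98636746] [ -26.28811262 -511.33752565   31.2416914 ]
```

```bash
python3 -m inch '[[[-2.6,-51.1,3,0],[-2.6,-51.1,3,0],[-2.6,-51.1,3,0],[-2.6,-51.1,3,0],[-2.6,-51.1,3,0],[-2.6,-51.1,3,0],[-2.6,-51.1,3,0],[-2.6,-51.1,3,0]]]' >/dev/null
python3 -m inch '[[[-1,-19,1,0],[-1,-19,1,0],[-1,-19,1,0],[-1,-19,1,0],[-1,-19,1,0],[-1,-19,1,0],[-1,-19,1,0]]]'
python3 -c "
from h import *
s=sensors.read_state();print(s['qpos'],totool([515,-213,180]))"
```

```text
clock: 2.02
eef_pos: [516.1, -223.3, 201.0]
tool_rot: [3.141, -0.001, -2.996]
force: [0.7, 0.6, -0.2]
width: 84.9
gripper_force: 0.0
[ 0.39885509  0.53922507 -0.06135194  1.79746854  0.04395321  0.80750369
  2.03207414] [-0.38523084 10.33168795 21.03595527]
```

```bash
python3 -m inch '[[[0,1,0,0],[0,1,4,0],[0,1,7.5,0],[0,1,7.5,0],[0,1,7.5,0]]]'
python3 - <<'E'
from h import *
out=[]
for n,(x,y) in(("top",(290,100)),("scene",(120,170))):
    i=get_image(n)[y:y+105,x:x+90]; out.append(cv2.resize(i,None,fx=4.4,fy=4.4,interpolation=cv2.INTER_CUBIC))
cv2.imwrite("pics/c1.png",np.hstack(out))
print(totool([515,-213,76]))
E
```

```text
clock: 2.43
eef_pos: [514.1, -208.9, 125.9]
tool_rot: [3.139, -0.004, -2.989]
force: [0.8, -0.2, -0.2]
width: 85.2
gripper_force: 0.0
[ 1.99552968 -1.89464315 52.50620741]
```

View pics/c1.png

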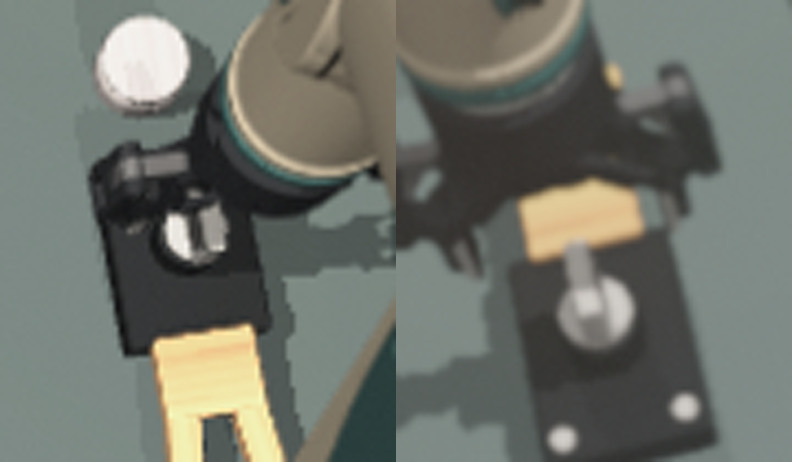

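The crop shows the open fingertips straddling the bar: scene tips at about crop (470,262) and (675,222). I'll check them against the kinematics.

```bash
python3 - <<'E'
from h import *
s=sensors.read_state();M=R.from_euler('xyz',s["tool_rot"]).as_matrix();p=np.array(s["eef_pos"]);print(p,s['tool_rot'])
m=ray("scene",((572-396)/4.4+120,170+242/4.4),p[2]+13);print(m-p)
for o in (0,13): print((proj("scene",[p+M@[0,y,-o] for y in(-48,48)])-[120,170])*4.4+[396,0])
print(totool([515,-213,76]))
E
```

```text
[ 516.57231182 -210.81017221  128.5091051 ] [-3.14094198e+00  2.13542955e-03 -2.99081302e+00]
[ 1.4872016   0.52716732 13.        ]
[[474.41199382 277.1885105 ]
 [676.62746381 227.69259978]]
[[468.09466884 264.2775952 ]
 [672.86134517 214.29898468]]
[ 1.99552968 -1.89464315 52.50620741]
```

```bash
python3 -m inch '[[[0.1,-0.2,2,0],[0.1,-0.2,4,0],[0.1,-0.2,5,0],[0.1,-0.2,5.1,0],[0.1,-0.2,5.1,0],[0.1,-0.2,5.1,0]]]'
```

```text
clock: 3.03
eef_pos: [515.8, -214.1, 77.2]
tool_rot: [-3.141, 0.002, -2.992]
force: [0.3, 0.0, 0.8]
width: 84.7
gripper_force: 0.0
```

```bash
python3 -m inch '[[[0,0,0,0],[0,0,0,0],[0,0,0,0],[0,0,0,0],[0,0,0,0],[0,0,0,0]]]' 3
```

```text
clock: 3.53
eef_pos: [514.7, -213.9, 75.8]
tool_rot: [3.142, 0.0, -2.992]
force: [-0.5, -0.2, 0.3]
width: 30.2
gripper_force: 0.0
```

```bash
python3 -m inch '[[[0,0,0,0],[0,0,0,0],[0,0,0,0],[0,0,0,0],[0,0,0,0],[0,0,0,0]]]' 0.8
```

```text
clock: 4.03
eef_pos: [514.6, -213.2, 75.9]
tool_rot: [3.141, -0.0, -2.992]
force: [-1.3, 3.6, 6.2]
width: 12.2
gripper_force: 59.0
```

Gripped the bar, 12.2 mm wide at 59 N. Now lift.

```bash
python3 -m inch '[[[0,0,-0.4,0],[0,0,-0.8,0],[0,0,-1.2,0],[0,0,-1.5,0],[0,0,-1.75,0],[0,0,-1.75,0],[0,0,-1.75,0]]]'
```

```text
clock: 4.62
eef_pos: [514.5, -213.2, 93.1]
tool_rot: [3.141, -0.0, -2.992]
force: [1.3, 4.9, -6.5]
width: 11.9
gripper_force: 58.4
```

Spring force of 6.5 N down at 17 mm matches. Now turn clockwise (+z of the tool, which points down).

```bash
python3 -m inch '[[[0,0,0,5],[0,0,0,11],[0,0,0,17],[0,0,0,23],[0,0,0,29],[0,0,0,35],[0,0,0,35]]]'; python3 -m inch '[[[0,0,0,6],[0,0,0,12],[0,0,0,18],[0,0,0,24],[0,0,0,30],[0,0,0,36],[0,0,0,36],[0,0,0,36]]]'; python3 -c "
from h import *
s=sensors.read_state();print(s['torque'],np.degrees(s['tool_rot']))"
```

```text
clock: 5.2
eef_pos: [514.5, -212.6, 92.9]
tool_rot: [3.141, -0.002, 2.677]
force: [1.0, 5.0, -7.0]
width: 12.0
gripper_force: 58.6
clock: 5.87
eef_pos: [514.9, -212.1, 93.0]
tool_rot: [3.141, -0.002, 2.053]
force: [1.5, 5.9, -6.7]
width: 12.1
gripper_force: 58.8
[ 1.26306764 -0.38734298 -0.0512892 ] [ 1.79987913e+02 -1.34211586e-01  1.17653515e+02]
```

```bash
python3 -m inch '[[[0,0,0,0],[0,0,0,0],[0,0,0,0],[0,0,0,0],[0,0,0,0],[0,0,0,0]]]' 4.5
```

```text
clock: 6.37
eef_pos: [514.7, -214.5, 93.5]
tool_rot: [3.141, 0.001, 2.051]
force: [-0.4, -1.0, -0.5]
width: 45.0
gripper_force: 0.0
```

```bash
python3 -m inch '[[[0,0,-1,0],[0,0,-3,0],[0,0,-6,0],[0,0,-9,0],[0,0,-12,0],[0,0,-12,0]]]'; python3 -m inch '[[[3,15,0,0],[3,15,0,0],[3,15,0,0],[3,15,0,0],[3,15,0,0],[3,15,0,0]]]'
python3 - <<'E'
from h import *
out=[]
for n,(x,y) in(("top",(290,100)),("scene",(120,170))):
    i=get_image(n)[y:y+105,x:x+90]; out.append(cv2.resize(i,None,fx=4.4,fy=4.4,interpolation=cv2.INTER_CUBIC))
cv2.imwrite("pics/c2.png",np.hstack(out))
E
```

```text
clock: 6.87
eef_pos: [517.8, -215.9, 219.6]
tool_rot: [3.134, 0.008, 2.051]
force: [0.5, -1.3, 0.6]
width: 44.7
gripper_force: 0.0
clock: 7.37
eef_pos: [634.6, -115.9, 212.9]
tool_rot: [-3.141, -0.0, 2.055]
force: [-0.5, -0.1, 1.3]
width: 45.3
gripper_force: 0.0
```

View pics/c2.png

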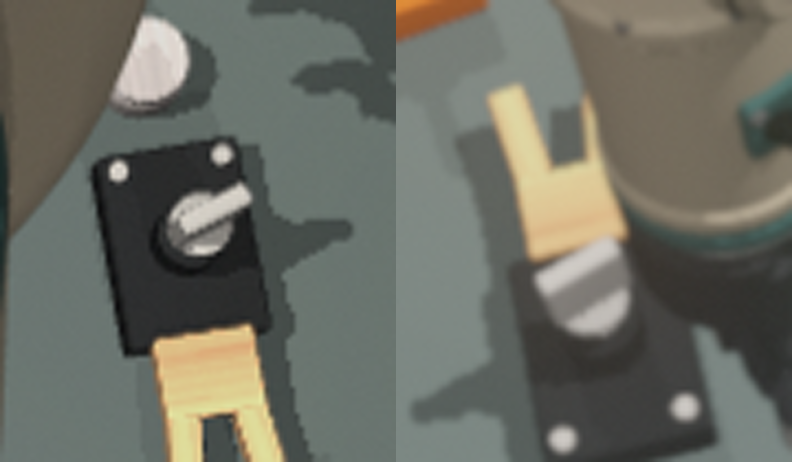

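The screw has turned about 70° and stands raised: bar top centre at about crop (214,209) in top and (577,266) in scene. A quick check of the height:

```bash
python3 - <<'E'
from h import *
for z in (104,112,117,120): print(z,ray("top",(290+214/4.4,100+209/4.4),z)[:2],ray("scene",(120+(577-396)/4.4,170+266/4.4),z)[:2])
for z in (104,117): print(z,(proj("top",[[515,-213,z]])-[290,100])*4.4,(proj("scene",[[515,-213,z]])-[120,170])*4.4+[396,0])
E
```

```text
104 [ 515.87064145 -215.83990757] [ 510.61365698 -214.53041306]
112 [ 513.99296608 -214.06900421] [ 514.91079966 -213.18865074]
117 [ 512.81941897 -212.9621896 ] [ 517.59651384 -212.35004929]
120 [ 512.11529071 -212.29810084] [ 519.20794235 -211.84688842]
104 [[208.81083987 210.61158316]] [[580.38937335 273.79601813]]
117 [[213.96854582 205.03257426]] [[575.51107142 261.2691233 ]]
```

With the same cameras' offset as before (+5 mm in x), the height comes out at about 117 mm, a lift of 13 mm. The thread is holding it.

```bash
python3 -c "
from cell import order
print(order.finish_job())"
```

```text
the job is handed in; nothing more can be done
None
```

The bench-pin screw was pulled up about 17 mm, turned about 70° clockwise and let go; it was still out, about 13 mm up by the camera check, when I handed in the job, and I left the anvil's screw alone.

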